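# Shut and fasten the polish box

## Task

Shut the wooden polish box for the night: with a fingertip push its sliding lid fully home by the raised batten on top, and only then push the latch arm round with one finger until it lies straight across the lid behind the batten. Only push, with nothing gripped between the fingers; leave the other things on the step where they are, and finish clear of everything.

Things in the scene. Friction and masses are not known exactly. Their poses are not given: they have to be found in the camera images.
- box: Open-topped wooden polish box, fixed to the step, 200 mm long (its x), 152 mm wide (its y), 87 mm high. Origin: centre of its underside; z up. Its -x end, roughly towards the robot, is the end the lid slides out of. A dark wooden cheek block (34 x 26 mm, as high as the box) outside the +y side near the -x end carries the latch pivot, at x = -83 mm, y = +83 mm of this frame.
- lid (a joint): Sliding lid of light wood, 190 x 132 x 8 mm, its top flush with the box's rim, 87 mm above the step. Value: how far it has been drawn out towards the box's -x, in m; 0 = fully home, against a stop, its end flush with the box's end. Starts 30 to 60 mm out. Sliding friction about 2 N; stays where it is left.
- batten (a point): Dark wooden batten across the top of the lid and moving with it: 14 mm thick (x), 100 mm long (y), 24 mm high. Origin: its very centre, 99 mm above the step; axes as the box's. Push it along the box's +x to shut the lid. With the lid home its centre is at x = -67 mm, y = 0 in the box's frame; about 26 mm of lid lies behind it (towards -x).
- latch (a joint): Angle of the turning latch arm, in rad. 0 = fastened: the arm points along the box's -y, straight across the lid, 1 mm behind the batten, against a stop. Seen from above it opens clockwise: at pi/2 it points along the box's -x, at pi it would point along +y; limit 2.75. Starts between 1.4 and 2.6. So it is fastened by pushing it anticlockwise, through the box's -x side. Friction about 0.06 N m (about 1 N at the arm's outer part); stays where it is left.
- turnbar (a point): Dark wooden latch arm: a level bar 16 mm wide (its y), 18 mm high (its z) and 100 mm long from the pivot along its own +x, with a round hub of 32 mm diameter at the pivot. Origin: on the pivot axis at the bar's half height, 106 mm above the step; the bar spans 97 to 115 mm, 10 mm above lid and rim; the hub's top is at 119 mm or less. z up. Push on the side face (its -y side) to turn it anticlockwise.
- turnbar_tip (a point): The free end of the latch arm, at half height, 100 mm from the pivot axis.
- tin: Bystander: round flat aluminium polish tin, 86 mm diameter, 28 mm high. Origin: centre of its underside.
- brush: Bystander: bristle brush with beech handle, 170 x 48 x 44 mm, bristles down. Origin: centre of its underside.
- small_tin: Bystander: small round steel tin, 60 mm diameter, 24 mm high, behind the box. Origin: centre of its underside.
- scraper: Bystander: flat aluminium heel scraper, 178 mm long, 48 mm wide, 12 mm high. Origin: on its underside, 103 mm from the blade's end.
- shoe_horn: Bystander: orange plastic shoe horn, 218 mm long, 44 mm wide, 11 mm high, lying flat. Origin: on its underside near mid-length.
- bottle: Bystander: white plastic bottle with black cap, 54 mm diameter, 140 mm high, standing. Origin: centre of its underside.
- cork_block: Bystander: cork block, 100 x 60 x 35 mm. Origin: centre of its underside.

How it is judged:
On the way, in this order (a step that is already met when the one before it is completed fails the run):
1. the lid is fully home (value of joint lid below 0.004 m), for 0.2 s.
2. the latch arm lies across the lid behind the batten (value of joint latch below 0.12 rad and value of joint lid below 0.004 m), for 0.2 s.
At the end, for the whole second after the job is handed in: The lid is within 4 mm of fully home, the latch arm within 0.12 rad (7 degrees) of straight across the lid and at rest, and every bystander within 20 mm of where it stood (all of step 2 and velocity of joint latch between -0.05 and 0.05 rad/s and distance of each of tin, brush, small_tin, scraper, shoe_horn, bottle, cork_block from where it was at the start of the episode below 0.02 m); the robot touches nothing.
It fails at once if the latch arm is swung over the lid before the lid is home (value of joint latch below 0.8 rad and value of joint lid above 0.01 m).
It fails at once if the latch arm is gripped between the fingers (contact force between the fingers and latch above 0.3 N and x of the grasp point in the frame of turnbar between -0.005 and 0.105 m and y of the grasp point in the frame of turnbar between -0.005 and 0.005 m and z of the grasp point in the frame of turnbar below 0.022 m).
It fails at once if the batten is gripped between the fingers (contact force between the fingers and lid above 0.3 N and x of the grasp point in the frame of batten between -0.005 and 0.005 m and y of the grasp point in the frame of batten between -0.055 and 0.055 m and z of the grasp point in the frame of batten below 0.025 m).
It fails at once if a bystander is lifted, tipped or pushed more than 20 mm (distance of any of tin, brush, small_tin, scraper, shoe_horn, bottle, cork_block from where it was at the start of the episode above 0.02 m or angle between any of tin, brush, small_tin, scraper, shoe_horn, bottle, cork_block's own z axis and vertical above 0.35 rad).
It also fails if it takes over 45 s, if anything falls off the work surface, if the arm or the gripper's body presses on something with over 40 N, if the wrist force passes 120 N, or if a joint passes its speed limit or range.

## Robot

A 6-joint arm with a two-finger parallel gripper is mounted at the origin on the work surface. World frame = base frame: x ahead of the robot, y to its left, z up, the work surface at z = 0. Lengths are in m, angles in rad, forces in N, time in s.
With the tool pointing down it reaches from about 0.375 to 0.975 m from the base axis. Payload 3.8 kg.
Tool frame: the origin (TCP) lies midway between the tips of the shut fingers; the grasp point (between the pads) lies 19 mm behind it; x points along the fingers, z is the direction in which the jaws open and shut, and the axes are right-handed (so a half turn about x gives the same grasp; the last joint's range is limited). The gripper opens to 88 mm and grips with 3 to 60 N. Pads are 18 mm wide; open, the fingers measure 123 mm over their backs; the gripper's body (75 mm by 187 mm) begins 45 mm behind the grasp point.
Start: joints at [-0.037, 0.264, 1.604, -0, 1.274, -0.037], TCP at [0.675, -0, 0.239] pointing down, gripper open.
Joint ranges: [-2.63, 2.63], [-0.94, 2.18], [0.31, 2.57], [-1.31, 4.45], [0, 2.66], [-2.55, 2.55]. Speed limits (rad/s): [2.57, 2.57, 3.14, 3.14, 3.14, 3.14].

## Interface

Orientations are given as a unit quaternion [x, y, z, w].
In Python, from station import * gives the robot as it stands.
- The arm moves only by the tool drive_tool, never from a script. Its argument "moves" is text: rows parted by semicolons, each of 4 numbers parted by spaces: the shift along the tool's x, y, z in mm, then the turn about the tool's x in degrees. In form: x y z turn; .... A call has 1 to 8 rows; each row shifts and turns the commanded pose from where the row before left it, along the tool's axes as they then stand; what a row does not reach is not made up. A row lasts 1/8 s, in which the tool goes at most 62.5 mm and 10.7 degrees, less where a joint would pass 70% of its speed; a pose out of reach is approached as far as the arm can. A call is refused whole if a number of a shift passes 62.5 or a number of a turn 10.7, either way. A call with a gripper value outside its range is refused whole. "fingers" is the closure in counts, from 0 (fully open) to 255 (shut), set as the call begins (left out, the last holds). The fingers move at their own pace and stop on an object; the grip force is fixed at half the most. Time passes only in rows, so rows that do not move let the fingers close. It gives the time, the measured TCP pose, the force and the opening at its end, in the units of the state.
- state(): the state, without advancing time (a new reading comes with each control period).
- grab_frame(name): name is "scene" or "side" or "wrist"; returns the picture (400x640x3 uint8, blue, green, red); there is no depth.
- camera_info(name): a dict with "vertical_fov" (degrees; the focal length in pixels is half the picture's height over the tangent of half this angle, whatever the lens; pixels are square), "cx", "cy" (the principal point, pixels), "rvec" (rotation vector, rad) and "tvec" (3), from world to camera coordinates, as OpenCV has them. Camera axes: x right, y down, z forward; pixel columns grow to the right and rows downward; lengths in m; the calibration is good to about 2 mm. The wrist camera is an equidistant fisheye: a pixel r from the principal point sees the ray r / f radians off the axis. A picture is of the moment at which its call begins: read the wrist's pose just before it. camera_info takes no time and is no camera call; for the wrist camera it gives the pose at the moment of the call.
- sign_off(): hands the job in, once; it reports no verdict.
Trained networks look in the newest picture that a camera, given by its name, has taken for a name from the list of things; names that differ only in an ending like _2 or _b are one class to them, and where a whole thing is asked for, a point or a joint stands for the part that bears it (a point fixed in the world has none). Each returns a list of dicts, best first, with "score" (0 to 1); they miss things now and then, are a little off and sometimes report something else, mostly with a low value. They report only what shows in the picture. A call takes as long as a camera call.
- trace(camera, label): "region" (400x640 bool, what is visible of it) and "position" ([column, row] in pixels, amid what is visible of it).
The state is a dict: "t": time; "joints": joint angles; "qvel": joint speeds; "tau": joint torques, N m; "eef_pos": TCP position; "eef_rot": TCP orientation; "ft_force": force on the tool from outside, world axes, zero at the start; "ft_torque": the same for the moment, N m; "gripper_width": finger opening in m.
Only numpy, scipy, OpenCV 4.12 (cv2) and the standard library are available. Lean on these libraries where they do the work, as an engineer would, in place of code of your own. Each camera call takes 0.05 s, during which the arm holds its last target.

## Working session

There is one attempt and no reset: what is moved stays moved. The work goes in short steps, Python scripts to look and compute and a tool call to move; the robot and the scene stay as the last step left them, time stands still between calls to the robot, and variables do not carry over. Pictures are saved under pics/ and viewed, and the job is handed in when it is done.

Besides the shell and the picture viewer there is one more tool, called after "Emit:" as name(argument=value, ...) on one line, values as JSON. drive_tool: Moves the arm, as the interface text tells. Its arguments: {"type":"object","properties":{"moves":{"type":"string"},"fingers":{"type":"number"}},"required":["moves"]}

```bash
ls; mkdir -p pics; cat > h.py <<'E'
from station import *
import numpy as np, cv2
def cam(n):
    c=camera_info(n); R=cv2.Rodrigues(np.array(c['rvec'],float))[0]; t=np.array(c['tvec'],float).ravel()
    f=200/np.tan(np.radians(c['vertical_fov'])/2); return c,R,t,f
def ray(n,px,C=None):
    c,R,t,f=C or cam(n); d=np.array([(px[0]-c['cx']),(px[1]-c['cy'])],float)
    if n=='wrist':
        r=np.hypot(*d); th=r/f; v=np.array([*(d/max(r,1e-9)*np.sin(th)),np.cos(th)])
    else: v=np.array([*(d/f),1.])
    return -R.T@t, R.T@v
def atz(n,px,z,C=None):
    o,v=ray(n,px,C); return o+v*(z-o[2])/v[2]
def proj(n,P,C=None):
    c,R,t,f=C or cam(n); q=R@np.array(P,float)+t
    if n=='wrist':
        r=np.hypot(q[0],q[1]); th=np.arctan2(r,q[2]); d=q[:2]/r*th*f
    else: d=q[:2]/q[2]*f
    return d+[c['cx'],c['cy']]
E
python3 - <<'E'
from h import *
for n in ['scene','side','wrist']:
    im=grab_frame(n); cv2.imwrite(f'pics/{n}0.png',im); c,R,t,f=cam(n); print(n,f,c['cx'],c['cy'],-R.T@t,R[2])
    for l in ['box','lid','batten','latch','turnbar','turnbar_tip','bottle','brush']:
        r=trace(n,l); print(l,[(round(q['score'],2),np.round(q['position']),int(q['region'].sum())) for q in r[:2]])
s=state(); print(s['t'],s['eef_pos'],s['eef_rot'],s['gripper_width'])
E
```

```text
pics
scene 505.64794222189124 319.0644462560157 199.4374518201532 [ 1.58527347 -0.61922579  1.32864701] [-0.57988384  0.34192591 -0.73947373]
box [(0.89, array([304., 210.]), 3994)]
lid [(0.82, array([294., 204.]), 1723)]
batten [(0.96, array([300., 203.]), 1825)]
latch [(0.7, array([309., 176.]), 125)]
turnbar [(0.54, array([307., 178.]), 177)]
turnbar_tip [(0.75, array([305., 174.]), 152)]
bottle [(0.94, array([213., 266.]), 538)]
brush [(0.68, array([271., 240.]), 735), (0.57, array([301., 201.]), 1712)]
side 470.72024820673073 319.13419150920004 202.00636958626419 [ 0.03586389 -0.71034353  1.10853407] [ 0.41732154  0.50868123 -0.75305122]
box [(0.97, array([341., 223.]), 5071), (0.28, array([202., 161.]), 340)]
lid []
batten [(0.62, array([308., 199.]), 484), (0.56, array([331., 229.]), 2667)]
latch []
turnbar [(0.77, array([293., 217.]), 374)]
turnbar_tip [(0.77, array([294., 218.]), 378)]
bottle [(0.78, array([442., 301.]), 741)]
brush [(0.61, array([380., 257.]), 964)]
wrist 309.70691628693146 320.4721701436857 199.84047791577817 [0.67519431 0.07332285 0.38416728] [ 3.85940362e-04 -2.85081447e-01 -9.58503218e-01]
box [(0.98, array([273., 237.]), 20481), (0.17, array([294., 342.]), 2452)]
lid [(0.89, array([262., 251.]), 7871)]
batten [(0.59, array([257., 255.]), 7825)]
latch [(0.59, array([169., 218.]), 2062)]
turnbar [(0.71, array([163., 217.]), 2024)]
turnbar_tip [(0.69, array([169., 215.]), 2170)]
bottle []
brush [(0.72, array([293., 342.]), 2450), (0.38, array([170., 216.]), 2037)]
1.35 [6.75022453e-01 1.10468799e-05 2.38730630e-01] [-1.03656765e-05  7.07084481e-01  2.37815875e-07  7.07129080e-01] 0.08824456491644132
```

View pics/scene0.png

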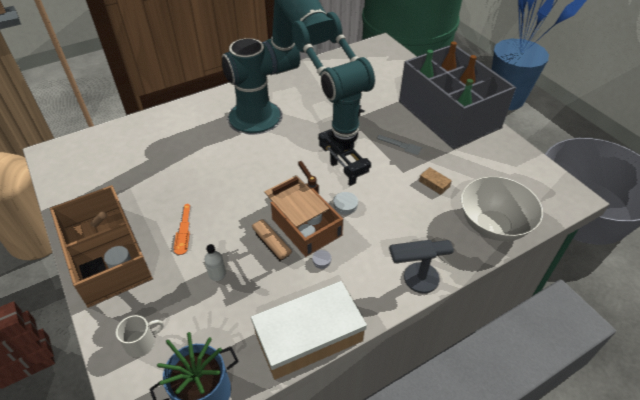

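View pics/side0.png

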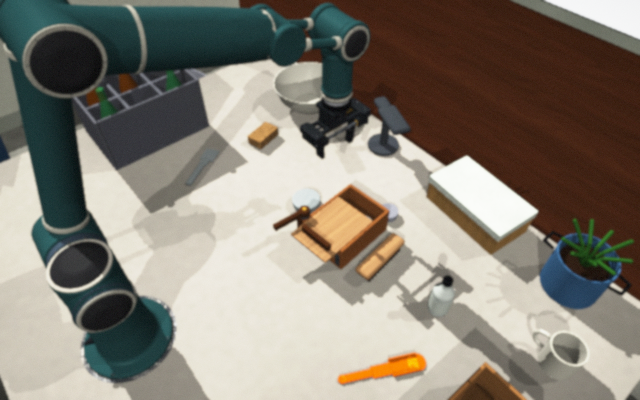

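View pics/wrist0.png

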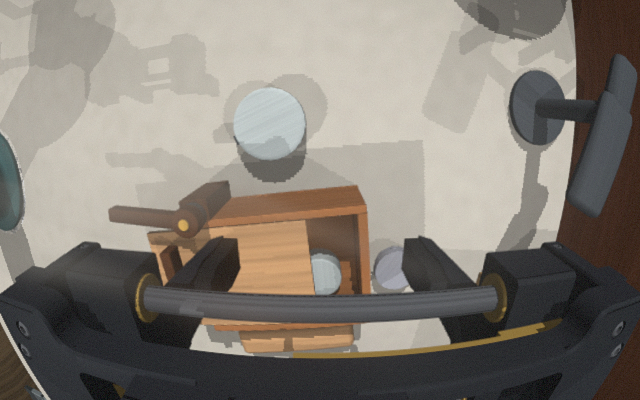

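```bash
python3 - <<'E'
import cv2
a=cv2.imread('pics/wrist0.png')[160:360,90:390]; cv2.imwrite('pics/wz.png',cv2.resize(a,None,fx=2.6,fy=2.6,interpolation=cv2.INTER_CUBIC))
a=cv2.imread('pics/side0.png')[170:290,260:420]; cv2.imwrite('pics/sz.png',cv2.resize(a,None,fx=5,fy=5,interpolation=cv2.INTER_CUBIC))
a=cv2.imread('pics/scene0.png')[150:270,240:400]; cv2.imwrite('pics/cz.png',cv2.resize(a,None,fx=5,fy=5,interpolation=cv2.INTER_CUBIC))
E
```

```text
(no output)
```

View pics/wz.png

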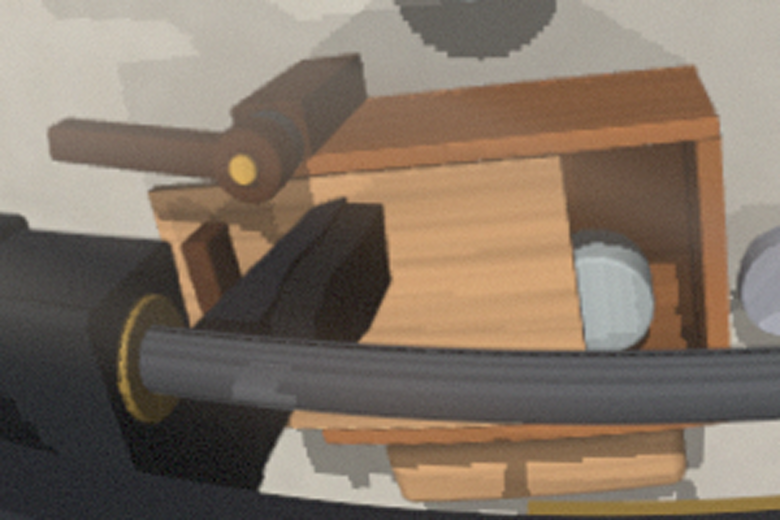

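View pics/sz.png

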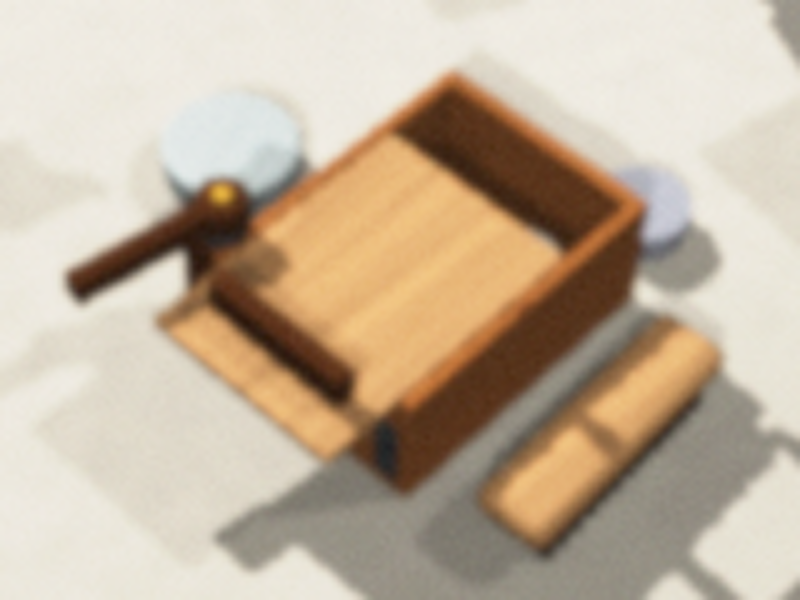

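View pics/cz.png

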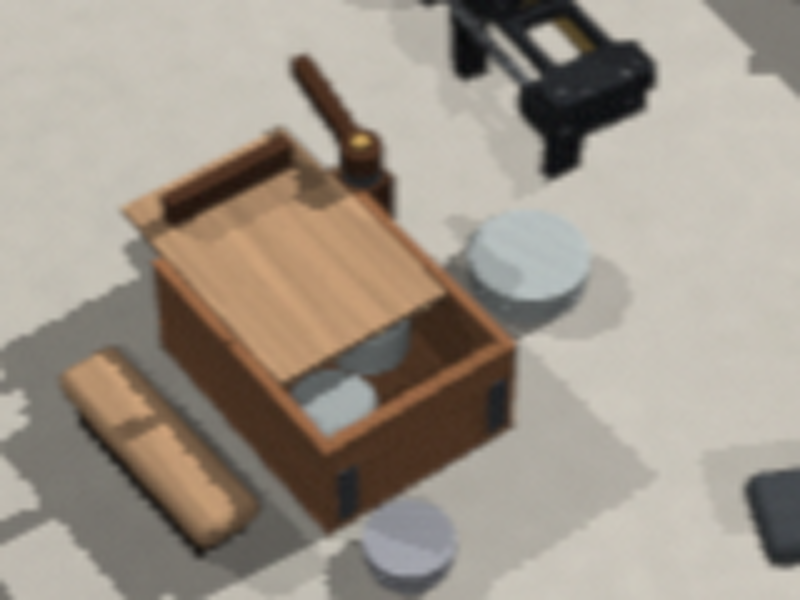

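```bash
cat > fit.py <<'E'
from h import *
from scipy.optimize import least_squares
H=.087
o={'side':(260,170,5),'scene':(240,150,5),'wrist':(90,160,2.6)}
# kind: b box pt ; l lid pt(x rel to home) ; t tip
D=[('side','b',(.1,.076,H),455,75),('side','b',(.1,-.076,H),640,205),('side','b',(-.1,-.076,0),405,490),('side','b',(-.1,-.076,H),402,402),
('side','l',(-.1,-.066,H),325,458),('side','l',(-.1,.066,H),160,320),('side','b',(-.083,.083,.119),222,192),
('scene','b',(.1,.076,H),513,345),('scene','b',(.1,-.076,H),330,450),('scene','b',(.1,-.076,0),330,530),('scene','b',(.1,.076,0),512,427),('scene','b',(-.1,-.076,H),156,262),
('scene','l',(-.1,-.066,H),122,210),('scene','l',(-.1,.066,H),283,130),('scene','l',(.09,-.066,H),287,380),('scene','l',(.09,.066,H),443,293),('scene','b',(-.083,.083,.119),362,143),
('wrist','b',(.1,.076,H),718,119),('wrist','b',(.1,.076,0),695,67),('wrist','l',(-.1,.066,H),150,188),('wrist','l',(.09,.066,H),560,157),('wrist','b',(-.083,.083,.119),243,168),
('side','t',0,75,285),('scene','t',0,302,62),('wrist','t',0,52,140)]
C={n:cam(n) for n in o}
def W(p,q):
    x,y,a=p[:3]; c,s=np.cos(a),np.sin(a); return np.array([x+c*q[0]-s*q[1],y+s*q[0]+c*q[1],q[2]])
def res(p):
    r=[]
    for n,k,q,u,v in D:
        if k=='l': q=(q[0]-p[3],q[1],q[2])
        if k=='t':
            a=-np.pi/2-p[4]; q=(-.083+.1*np.cos(a),.083+.1*np.sin(a),.106)
        z=o[n]; r.append((proj(n,W(p,q),C[n])-[u/z[2]+z[0],v/z[2]+z[1]]))
    return np.array(r)
if __name__=='__main__':
    s=least_squares(lambda p:res(p).ravel(),[.6,-.05,0,.04,1.6],loss='soft_l1')
    print(s.x); print(np.round(res(s.x),1).tolist())
    J=s.jac; print(np.sqrt(np.diag(np.linalg.inv(J.T@J))))
    p=s.x; np.save('p.npy',p)
    B=W(p,(-.067-p[3],0,.099)); print('batten',B,'pivot',W(p,(-.083,.083,.106)))
    a=-np.pi/2-p[4]; print('tip',W(p,(-.083+.1*np.cos(a),.083+.1*np.sin(a),.106)))
E
python3 fit.py
```

```text
[ 0.63007945 -0.10610615  0.09462258  0.05231455  1.72481009]
[[-0.7, -2.3], [1.9, -0.9], [-0.3, 1.3], [1.3, 0.8], [0.1, -0.9], [-1.4, -1.8], [-0.2, -0.8], [0.4, -0.3], [-1.9, 0.7], [-1.3, 1.2], [-0.3, 0.1], [-1.6, -0.7], [-0.5, -0.9], [-0.3, -1.1], [-1.9, 0.5], [0.4, -0.4], [-0.6, -0.7], [0.8, -0.3], [-0.1, -0.8], [-1.2, 0.2], [1.5, -0.1], [-0.8, 0.4], [-0.9, 0.4], [-1.3, -0.0], [1.8, -0.3]]
[0.00074515 0.00051808 0.00465181 0.0015263  0.01532639]
batten [ 0.51129865 -0.11737916  0.099     ] pivot [ 0.53960878 -0.0313194   0.106     ]
tip [ 0.4397851  -0.02538377  0.106     ]
```

Emit:
drive_tool(moves="0 0 0 -5.4; 0 -15 -31 0; 0 -15 -31 0; 0 -15 -31 0; 0 -15 -31 0; 0 -15 -31 0; 0 -15 -31 0; 0 -16 -31 0", fingers=255)

```text
t: 2.35
eef_pos: [0.468, -0.1264, 0.2389]
eef_rot: [-0.033, 0.706, 0.033, 0.706]
ft_force: [1.4, -0.4, -0.2]
gripper_width: 0.0103
```

Emit:
drive_tool(moves="30 0 0 0; 30 0 0 0; 20 0 0 0; 0 0 0 0")

```text
t: 2.85
eef_pos: [0.4674, -0.1255, 0.1571]
eef_rot: [-0.033, 0.708, 0.034, 0.705]
ft_force: [-0.2, 0.2, 0.1]
gripper_width: 0.0006
```

```bash
cat > chk.py <<'E'
from fit import *
import sys
p=np.load('p.npy')
def tobox(w):
    d=np.array(w)-[p[0],p[1],0]; c,s=np.cos(p[2]),np.sin(p[2]); return np.array([c*d[0]+s*d[1],-s*d[0]+c*d[1],d[2]])
if __name__=='__main__':
    s=state(); print(s['t'],s['eef_pos'],tobox(s['eef_pos']),s['ft_force'],s['gripper_width'])
    k=sys.argv[1]
    a=grab_frame('side')[150:300,240:440]; b=grab_frame('scene')[130:280,230:430]
    cv2.imwrite(f'pics/s{k}.png',cv2.resize(np.vstack([a,b]),None,fx=2,fy=2,interpolation=cv2.INTER_CUBIC))
    cv2.imwrite(f'pics/w{k}.png',grab_frame('wrist'))
E
python3 chk.py 1
```

```text
2.85 [ 0.46743734 -0.12551446  0.15710041] [-0.16374828 -0.00395483  0.15710041] [-0.2438305   0.22955175  0.05558657] 0.0005974817251488336
```

View pics/s1.png

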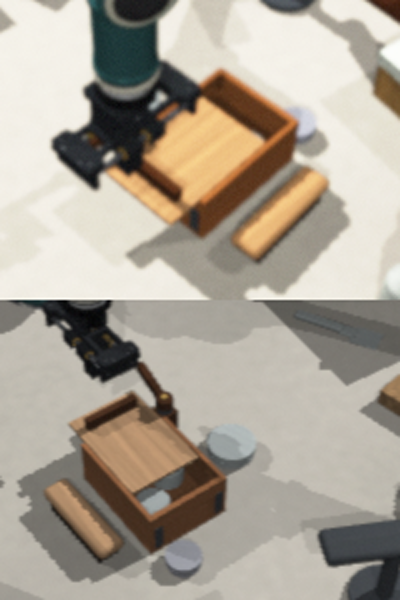

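View pics/w1.png

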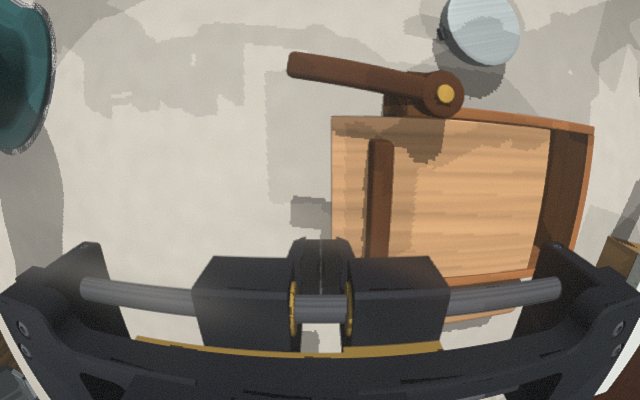

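```bash
python3 - <<'E'
from chk import *
C=cam('wrist')
for nm,q in [('gold',(-.083,.083,.119)),('lidc',(-.1-p[3],.066,.087)),('rim',(.1,.076,.087)),('batten -x top +y',(-.074-p[3],.05,.111)),('batten +x top +y',(-.06-p[3],.05,.111)),('lid+x+y',(.09-p[3],.066,.087))]: print(nm,proj('wrist',W(p,q),C))
print('gold',tobox(atz('wrist',(446,93),.119,C)))
print('lidc',tobox(atz('wrist',(331,116),.087,C)))
print('bat',tobox(atz('wrist',(370,140),.111,C)),tobox(atz('wrist',(392,140),.111,C)))
print('rim',tobox(atz('wrist',(594,130),.087,C)))
g=tobox(atz('wrist',(446,93),.115,C));t=tobox(atz('wrist',(291,63),.115,C)); print(t-g, np.degrees(np.arctan2((t-g)[1],(t-g)[0])))
E
```

```text
gold [445.76739434  92.18435827]
lidc [333.08675234 113.76638623]
rim [594.5579057  126.56464783]
batten -x top +y [375.5164822  140.18471391]
batten +x top +y [396.86578297 140.75383877]
lid+x+y [551.48597297 129.94352876]
gold [-0.08282677  0.0824942   0.119     ]
lidc [-0.15376382  0.06441584  0.087     ]
bat [-0.12987146  0.05004401  0.111     ] [-0.11555762  0.05039121  0.111     ]
rim [0.09952853 0.07260227 0.087     ]
[-0.09776895  0.01517978  0.        ] 171.1746203473599
```

Emit:
drive_tool(moves="20 0 0 0; 20 0 0 0; 15 0 0 0; 6 0 0 0; 0 0 0 0")

```text
t: 3.62
eef_pos: [0.469, -0.126, 0.0978]
eef_rot: [-0.033, 0.706, 0.033, 0.706]
ft_force: [-0.4, 0.0, 0.1]
gripper_width: 0.0003
```

Emit:
drive_tool(moves="0 0 8 0; 0 0 8 0; 0 0 8 0; 0 0 8 0; 0 0 8 0; 0 0 8 0; 0 0 8 0; 0 0 0 0")

```text
t: 4.62
eef_pos: [0.5257, -0.1206, 0.0977]
eef_rot: [-0.033, 0.706, 0.033, 0.707]
ft_force: [-0.2, 0.5, -0.1]
gripper_width: 0.0002
```

```bash
python3 chk.py 2
```

```text
4.625 [ 0.5256541  -0.12058341  0.09766234] [-0.10532605 -0.00454624  0.09766234] [-0.23088264  0.45257861 -0.14892543] 0.00021491915749719993
```

View pics/w2.png

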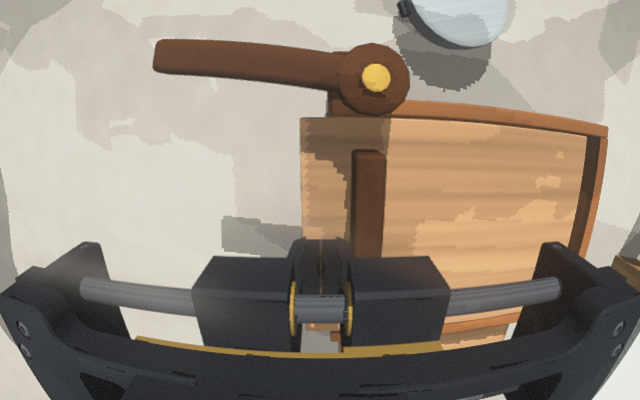

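```bash
cat > b.py <<'E'
from chk import *
C=cam('wrist')
print(state()['ft_force'],tobox(state()['eef_pos']))
import sys
for i in range(1,len(sys.argv),3):
    u,v,z=map(float,sys.argv[i:i+3]); print(tobox(atz('wrist',(u,v),z,C)))
E
python3 b.py 352 152 .111 301 117 .087
```

```text
[ 0.0493213  -0.2449626   0.08139782] [-0.10612112 -0.0045392   0.09759148]
[-0.09230477  0.05092783  0.111     ]
[-0.11554105  0.06543678  0.087     ]
```

Emit:
drive_tool(moves="0 0 6 0; 0 0 5 0; 0 0 3 0; 0 0 2 0; 0 0 0 0")

```text
t: 5.4
eef_pos: [0.5408, -0.1191, 0.0976]
eef_rot: [-0.033, 0.706, 0.033, 0.706]
ft_force: [-0.7, 0.1, -0.2]
gripper_width: 0.0005
```

Emit:
drive_tool(moves="0 0 1 0; 0 0 1 0; 0 0 0 0")

```text
t: 5.78
eef_pos: [0.5422, -0.119, 0.0976]
eef_rot: [-0.033, 0.707, 0.033, 0.706]
ft_force: [-3.5, 0.1, 0.7]
gripper_width: 0.0006
```

Emit:
drive_tool(moves="0 0 1 0; 0 0 1 0; 0 0 0 0")

```text
t: 6.15
eef_pos: [0.5423, -0.1189, 0.0975]
eef_rot: [-0.033, 0.708, 0.034, 0.705]
ft_force: [-10.6, -0.5, 4.6]
gripper_width: 0.0006
```

```bash
python3 chk.py 3
```

```text
6.15 [ 0.54231024 -0.11891182  0.09752485] [-0.08858649 -0.00445583  0.09752485] [-10.56652783  -0.5076569    4.59175548] 0.0006297510021327358
```

View pics/w3.png

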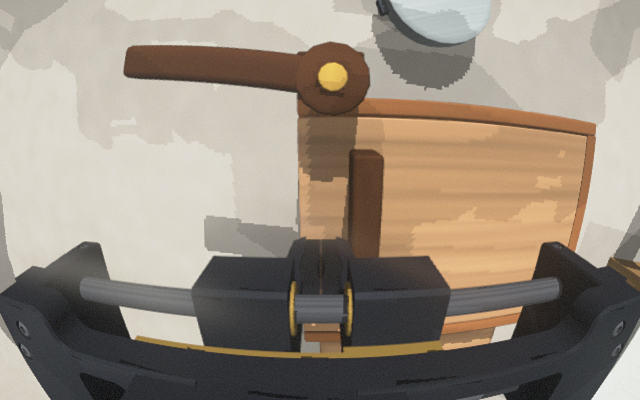

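View pics/s3.png

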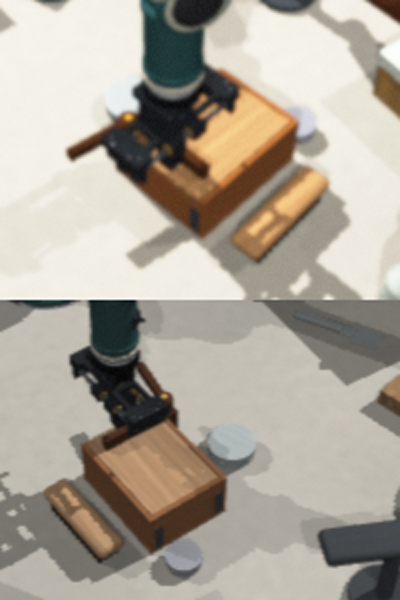

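Emit:
drive_tool(moves="0 0 -8 0; 0 0 -5 0; -30 0 0 0; -25 0 0 0; 0 40 -12 0; 0 40 -12 0; 0 40 -12 0; 0 12 -4 0")

```text
t: 7.3
eef_pos: [0.4791, 0.0091, 0.153]
eef_rot: [-0.034, 0.706, 0.034, 0.707]
ft_force: [-0.2, 0.2, 0.2]
gripper_width: 0.0002
```

```bash
python3 chk.py 4
```

```text
7.3 [0.47905011 0.00912424 0.15302465] [-0.1394666   0.12898439  0.15302465] [-0.23145839  0.20565281  0.21799808] 0.00017534688491881888
```

View pics/w4.png

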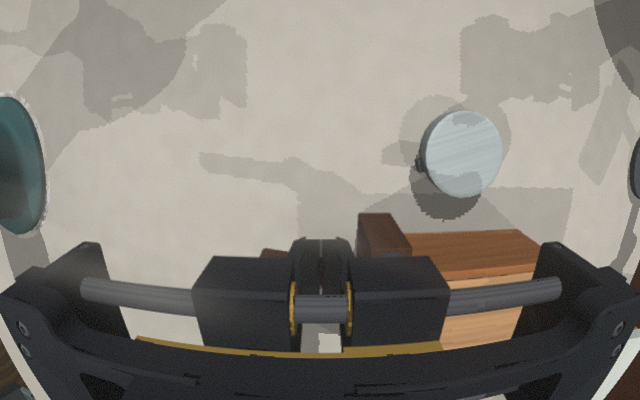

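View pics/s4.png

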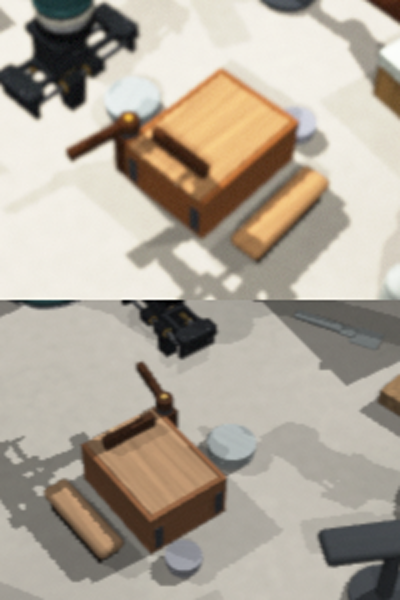

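```bash
python3 - <<'E'
import numpy as np
a,b=14.5,9.5;r=66
prev=np.array([-139.5,129.])
for ph in [171,180,190,200,210,220,230,240,250,260,266,270,272]:
    f=np.radians(ph);n=np.array([np.sin(f),-np.cos(f)])
    c=np.array([-83,83.])+r*np.array([np.cos(f),np.sin(f)])+(8+a*abs(n[0])+b*abs(n[1]))*n
    print(ph,np.round(c,1),'tool y,z',np.round((c-prev)[::-1],1)); prev=c
E
```

```text
171 [-145.1  112.7] tool y,z [-16.3  -5.6]
180 [-149.   100.5] tool y,z [-12.2  -3.9]
190 [-151.4   91.1] tool y,z [-9.4 -2.4]
200 [-152.5   81. ] tool y,z [-10.1  -1.1]
210 [-151.9   70.3] tool y,z [-10.7   0.6]
220 [-149.4   59.4] tool y,z [-10.9   2.5]
230 [-144.7   48.6] tool y,z [-10.8   4.6]
240 [-137.9   38.5] tool y,z [-10.2   6.8]
250 [-128.9   29.5] tool y,z [-9.  9.]
260 [-118.    22.2] tool y,z [-7.3 10.9]
266 [-110.7   18.8] tool y,z [-3.4  7.4]
270 [-105.5   17. ] tool y,z [-1.8  5.2]
272 [-103.5   16.2] tool y,z [-0.8  2. ]
```

Emit:
drive_tool(moves="20 0 0 0; 20 0 0 0; 12 0 0 0; 0 0 0 0")

```text
t: 7.95
eef_pos: [0.479, 0.0069, 0.0997]
eef_rot: [-0.033, 0.707, 0.033, 0.706]
ft_force: [0.1, 0.5, 0.7]
gripper_width: 0.0005
```

Emit:
drive_tool(moves="0 -7 -3 0; 0 -7 -3 0; 0 -6 -2 0; 0 -6 -2 0; 0 -5 -1 0; 0 -5 -1 0; 0 -5 0 0; 0 -5 0 0")

```text
t: 8.95
eef_pos: [0.4717, -0.0395, 0.1006]
eef_rot: [-0.033, 0.706, 0.033, 0.706]
ft_force: [-0.2, 1.3, 0.7]
gripper_width: 0.0004
```

```bash
python3 chk.py 5
```

```text
8.95 [ 0.47168886 -0.03952624  0.10060135] [-0.15139148  0.08124704  0.10060135] [-0.16210383  1.27568178  0.69091649] 0.00040448418000247873
```

View pics/s5.png

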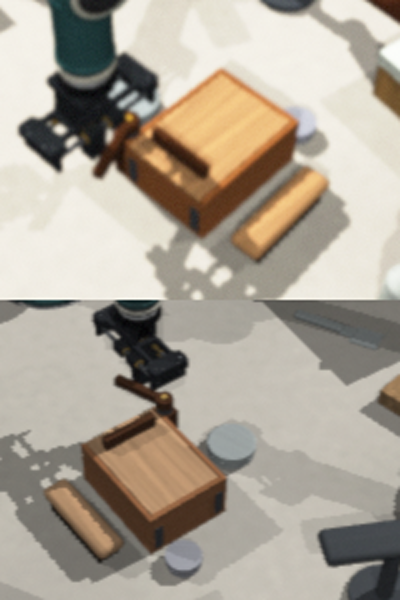

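View pics/w5.png

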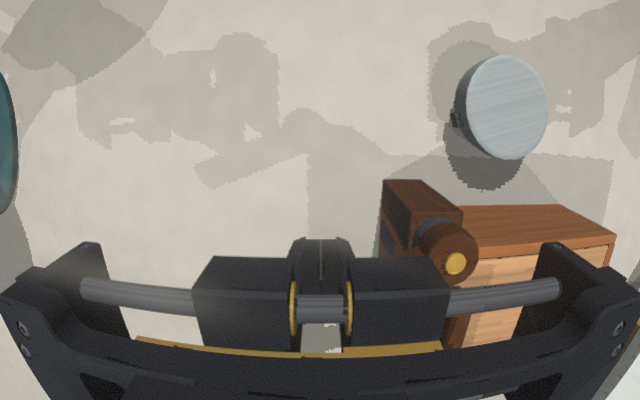

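Emit:
drive_tool(moves="0 -6 0 0; 0 -5 1 0; 0 -5 1 0; 0 -6 2 0; 0 -5 2 0; 0 -6 3 0; 0 -5 3 0; 0 -5 4 0")

```text
t: 10.1
eef_pos: [0.4919, -0.081, 0.1007]
eef_rot: [-0.033, 0.706, 0.033, 0.706]
ft_force: [-0.6, 1.0, -0.6]
gripper_width: 0.0004
```

Emit:
drive_tool(moves="0 -5 4 0; 0 -4 4 0; 0 -4 5 0; 0 -4 5 0; 0 -3 5 0; 0 0 0 0")

```text
t: 10.85
eef_pos: [0.5173, -0.0987, 0.1008]
eef_rot: [-0.033, 0.706, 0.033, 0.707]
ft_force: [0.0, -0.3, 0.8]
gripper_width: 0.0005
```

```bash
python3 chk.py 6
```

```text
10.85 [ 0.51725549 -0.09869306  0.10082661] [-0.11161886  0.0180397   0.10082661] [ 0.04521759 -0.27435128  0.80428063] 0.0004801491491937249
```

View pics/s6.png

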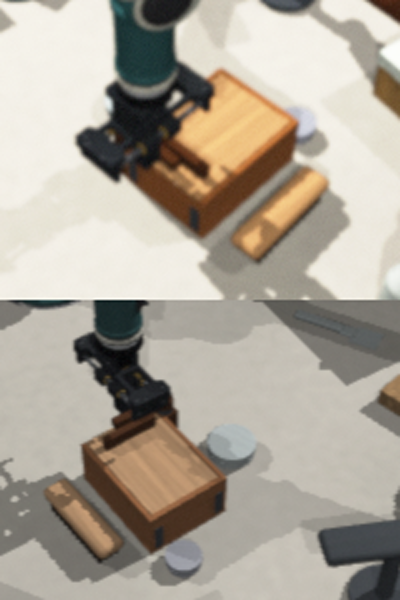

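View pics/w6.png

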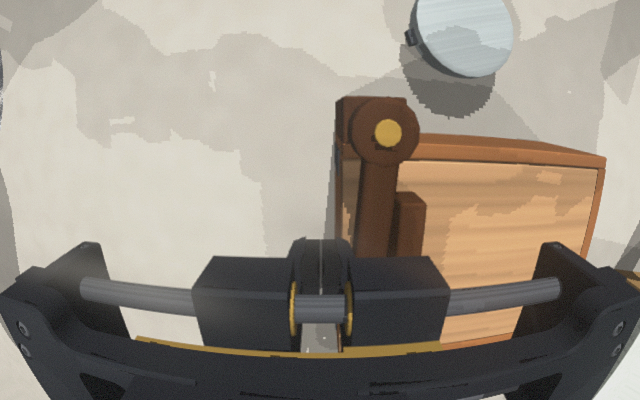

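Nearly fastened; the last push is in +x only, watching the force.

Emit:
drive_tool(moves="0 0 2 0; 0 0 2 0; 0 0 1 0; 0 0 1 0; 0 0 0 0")

```text
t: 11.62
eef_pos: [0.5226, -0.0978, 0.1007]
eef_rot: [-0.033, 0.706, 0.033, 0.706]
ft_force: [-0.1, -0.4, -0.0]
gripper_width: 0.0004
```

Emit:
drive_tool(moves="0 0 1 0; 0 0 1 0; 0 0 0 0")

```text
t: 12.0
eef_pos: [0.523, -0.0978, 0.1006]
eef_rot: [-0.033, 0.708, 0.033, 0.705]
ft_force: [-5.0, -1.8, 4.0]
gripper_width: 0.0004
```

Emit:
drive_tool(moves="0 0 -6 0; 0 0 -10 0; 0 0 -15 0; -30 0 -10 0; -40 0 -20 0; -40 0 -20 0; 0 -20 -10 0; 0 0 0 0")

```text
t: 13.0
eef_pos: [0.435, -0.1267, 0.2113]
eef_rot: [-0.033, 0.706, 0.032, 0.707]
ft_force: [0.4, -0.3, -0.0]
gripper_width: 0.0002
```

```bash
python3 chk.py 7
```

```text
13.0 [ 0.43501525 -0.12666475  0.21127936] [-0.19613401 -0.00203669  0.21127936] [ 0.38852105 -0.30867114 -0.04498717] 0.00023478051748969576
```

View pics/s7.png

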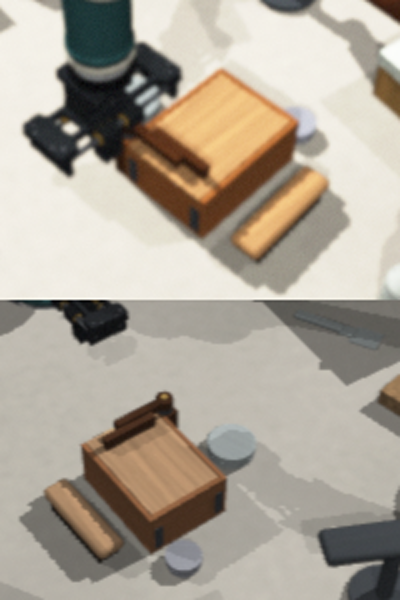

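View pics/w7.png

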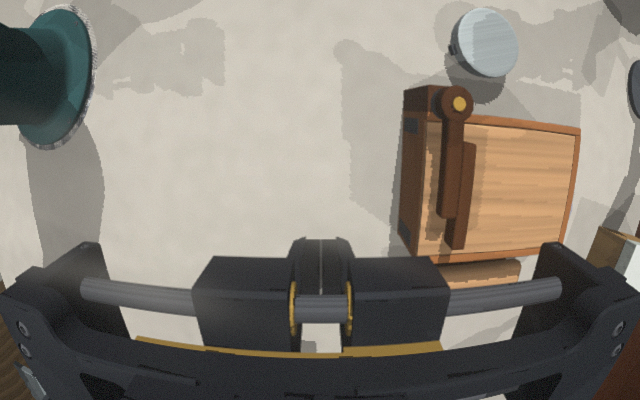

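```bash
python3 b.py 460 104 .119 448 216 .115 427 122 .087 465 142 .111 457 248 .111
python3 - <<'E'
from h import *
a=cv2.imread('pics/w7.png')[70:280,380:600]; cv2.imwrite('pics/w7z.png',cv2.resize(a,None,fx=2.8,fy=2.8,interpolation=cv2.INTER_CUBIC))
E
```

```text
[ 0.13399778 -0.73697471  0.39630002] [-0.19579971 -0.00096099  0.21000506]
[-0.08333821  0.08237575  0.119     ]
[-0.08419256 -0.01393058  0.115     ]
[-0.10053661  0.06495294  0.087     ]
[-0.07289511  0.05081718  0.111     ]
[-0.06798044 -0.04738899  0.111     ]
```

View pics/w7z.png

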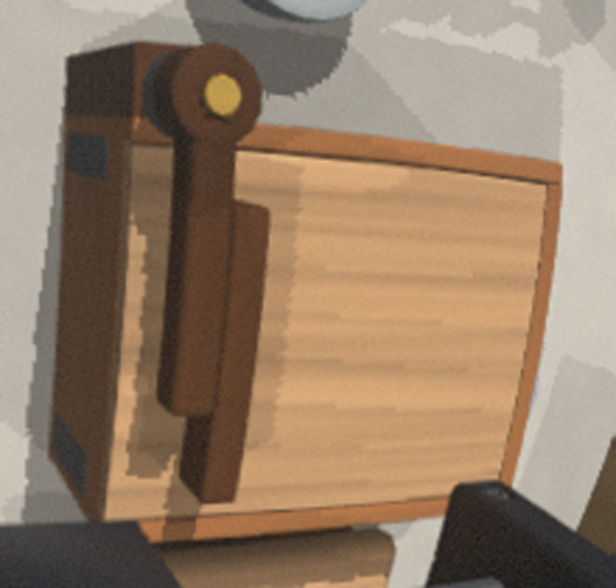

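```bash
python3 -c "
from station import *
print(state()['qvel'],sign_off())"
```

```text
the job is handed in; nothing more can be done
[ 0.00742036  0.01096515 -0.00292848 -0.00276642  0.00110049 -0.0035434 ] None
```

The polish box is shut and latched, and the job is handed in; `sign_off()` gives no verdict. The clock stood at about 13 s of the 45 s allowed.

With the shut fingers I pushed the batten along the box's +x until it met its stop, where the force rose to about 10 N and the tool stalled. Only then did I swing the latch arm round, pushing on its side face until it met its stop at about 5 N. I then backed off and lifted clear, with almost no force left on the wrist.

**Final picture:**
- **Lid:** its end sits at x = -100.5 mm in the box's frame, against -100 mm for fully home.
- **Latch arm:** it lies within about 0.01 rad of straight across the lid, beside the batten.
- **Bystanders:** none looked moved, but I only judged this by eye. The tin, brush and small tin show in the last pictures; the scraper and cork block show only partly. The shoe horn was outside the close-ups after the first pictures, and the bottle was out of view or only at the edge. The arm did not go near either of them.

No check failed. My fit of the box's pose left up to about 2 pixels of error. One reading of the batten near its far end was about 6 mm off, which I put down to a poorly picked edge, since the lid's end and the force at the stop both agree that it is home.

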